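# Seat the one sensor whose hexagonal test nest is open

### The arm

A 6-joint arm with a two-finger parallel gripper is mounted at the origin on a cart in front of the work surface, level with it; the furniture and walls round the work are solid. World frame = base frame: x ahead of the robot, y to its left, z up, the work surface at z = 0. Lengths are in m, angles in rad, forces in N, time in s.
With the tool pointing down it reaches from about 0.3 to 0.775 m from the base axis. Payload 14.6 kg.
Tool frame: the origin (TCP) lies at the very end of the fingers, on their centre line; the grasp point (between the pads) lies 19 mm behind it (arm.grip_depth is the distance from the TCP to the grasp point, in m); z points along the fingers, y is the line along which they close (so a half turn about z gives the same grasp; the last joint's range is limited). The gripper opens to 94 mm and grips with 3 to 60 N. Pads are 16 mm wide; open, the fingers measure 119 mm over their backs; the gripper's body (75 mm by 177 mm) begins 78 mm behind the grasp point.
Start: joints at [1.142, 0.3, 1.521, -0, 1.321, -0.067], TCP at [0.195, 0.514, 0.205] pointing down, gripper open.
Joint ranges: [-3.03, 3.03], [-0.79, 2.21], [0.23, 2.52], [-1.04, 4.18], [0, 3.07], [-2.55, 2.55]. Speed limits (rad/s): [2.22, 2.22, 2.57, 3.14, 3.14, 3.14].

### API

Orientations are given as a unit quaternion [x, y, z, w].
In Python, from workcell import arm, imaging, monitor gives the robot as it stands (arm), with the cameras (imaging) and the readings (monitor).
- The arm moves only by the tool drive_effector, called after "Call:" as name(argument=value, ...), one argument or row to a line, values as JSON. Schema: {"type":"object","properties":{"segments":{"type":"object","properties":{"dx":{"type":"array","items":{"type":"number"},"minItems":1,"maxItems":5},"dy":{"type":"array","items":{"type":"number"},"minItems":1,"maxItems":5},"dz":{"type":"array","items":{"type":"number"},"minItems":1,"maxItems":5},"wx":{"type":"array","items":{"type":"number"},"minItems":1,"maxItems":5},"wy":{"type":"array","items":{"type":"number"},"minItems":1,"maxItems":5},"wz":{"type":"array","items":{"type":"number"},"minItems":1,"maxItems":5},"finger_gap":{"type":"array","items":{"type":"number"},"minItems":1,"maxItems":5}},"additionalProperties":false,"required":["dx","dy","dz","wx","wy","wz","finger_gap"]},"only":{"type":"string"},"quiet":{"type":"boolean"},"lines":{"type":"string"}},"required":["segments"],"additionalProperties":false}. segments is an object with one list for each field, all of the same length, 1 to 5, a row being the entries at one place: dx, dy, dz (the shift in parts of the range, where 1.0 means 50 cm), wx, wy, wz (a rotation vector in shares of 120 degrees (1.0 is 120 degrees)), finger_gap (the finger opening in m); each row is the pose to reach, as a shift and turn from the pose commanded when the call began, along the tool's axes at that moment; what a row does not reach only later rows make up. A row lasts 1/8 s, in which the tool goes at most 0.0625 m and 0.188 rad, less where a joint would pass 70% of its speed; a pose out of reach is approached as far as the arm can. The fingers move at their own pace and stop on an object; the grip force is fixed at half the most. Time passes only in rows, so rows that do not move let the fingers close. The tool returns the time, the measured TCP pose, the force, the opening and the grip force at its end. only (a regular expression) keeps the lines of the reply that match it, lines (a string "A,B") keeps lines A to B, and quiet returns only ok. Shift and turn numbers lie between -1 and 1, and a call with a number outside is refused. Input that does not fit is refused with a message, and nothing moves.
- monitor.get_state(): the state, without advancing time (a new reading comes with each control period).
- imaging.read_camera(name): name is "scene" or "side" or "wrist"; returns the picture (420x560x3 uint8, red, green, blue); there is no depth.
- imaging.camera_model(name): a dict with "mtx" (3x3 intrinsics, pixels), "origin" and "orientation" of the camera in the world; the wrist camera has in their place "tool_from_camera" (4x4, takes a point from camera to tool coordinates, whose origin is the TCP and whose axes are the flange's). Camera axes: x right, y up, looking along -z (the intrinsics and any distortion apply to the point x, -y, -z); pixel columns grow to the right and rows downward; lengths in m; the calibration is good to about 2 mm. The wrist camera is an equidistant fisheye: a pixel r from the principal point sees the ray r / f radians off the axis. A picture is of the moment at which its call begins: read the wrist's pose just before it. camera_model takes no time and is no camera call.
- arm.hand_in(): hands the job in; it is judged then, once.
The state is a dict: "time_s": time; "joints": joint angles; "joint_vel": joint speeds; "joint_torque": joint torques, N m; "ee_pos": TCP position; "orientation": TCP orientation; "ft_force": force on the tool from outside, world axes, zero at the start; "torque": the same for the moment, N m; "opening": finger opening in m; "grasp_force": force on a finger pad.
Only numpy, scipy, OpenCV 4.12 (cv2) and the standard library are available. Lean on these libraries where they do the work, as an engineer would, in place of code of your own. Each camera call takes 0.05 s, during which the arm holds its last target. There are 200 camera calls.

### The job

Only one of the three coloured nests on the sensor test jig is open, with the white seal ring showing on its floor; black plugs close the other two. Take the sensor whose band has the colour of the open nest, stand it upright on its hexagonal foot on the bench top and let go, then take it again from above and seat it upright, hexagon down and fully home on the seal ring in that nest, turning it a little until it drops in, and let go. Leave the other two sensors and everything else where they lie.

Things in the scene. Friction and masses are not known exactly. Their poses are not given: they have to be found in the camera images.
- jig: fixed jig: plate 84 x 244 x 10 mm, three hexagonal nests along its y axis: red at y +74 mm, yellow in the middle, blue at -74 mm. Origin: centre of the underside, z up. Each nest is a 7 mm thick six-sided wall, its rim 26 mm above the bench, its floor 10 mm; hollow a regular hexagon 32 mm across flats, two flats facing the jig's +x and -x, square-edged without lead-in
- nest_red (a point): point on the axis of the red nest, 13 mm above the bench, where the top of the seal ring is when it lies in this nest: the foot of a fully seated sensor comes to rest here. Axes as the jig's
- nest_yellow (a point): point on the axis of the yellow nest, 13 mm above the bench, where the top of the seal ring is when it lies in this nest: the foot of a fully seated sensor comes to rest here. Axes as the jig's
- nest_blue (a point): point on the axis of the blue nest, 13 mm above the bench, where the top of the seal ring is when it lies in this nest: the foot of a fully seated sensor comes to rest here. Axes as the jig's
- seal: white flat seal ring, 29 mm outside, 16 mm hole, 3 mm thick, glued to the floor of one of the three nests: that nest is the open one. Origin at the centre of its underside, z up
- plug_1: black blanking plug, fixed in a nest that is closed off; hexagonal foot, round 42 mm flange, its top 40 mm above the bench. Origin on its axis at the nest's floor, z up
- plug_2: black blanking plug, fixed in a nest that is closed off; hexagonal foot, round 42 mm flange, its top 40 mm above the bench. Origin on its axis at the nest's floor, z up
- sensor_red: loose steel pressure sensor, red band, 84 mm, about 0.12 kg, lying on its side, axis 15 mm above the bench. Origin mid-length on its axis; z points from the hexagonal foot to the black connector. From the foot: hexagon 18 mm long, 30 mm across flats (two face its +x and -x), smooth round body 30 mm across to 66 mm, connector 16 mm across to 84 mm
- foot_red (a point): centre of the flat face of the red-banded sensor's hexagonal foot, 42 mm from the sensor's origin along its -z. Axes as the sensor's
- sensor_yellow: loose steel pressure sensor, yellow band, 84 mm, about 0.12 kg, lying on its side, axis 15 mm above the bench. Origin mid-length on its axis; z points from the hexagonal foot to the black connector. From the foot: hexagon 18 mm long, 30 mm across flats (two face its +x and -x), smooth round body 30 mm across to 66 mm, connector 16 mm across to 84 mm
- foot_yellow (a point): centre of the flat face of the yellow-banded sensor's hexagonal foot, 42 mm from the sensor's origin along its -z. Axes as the sensor's
- sensor_blue: loose steel pressure sensor, blue band, 84 mm, about 0.12 kg, lying on its side, axis 15 mm above the bench. Origin mid-length on its axis; z points from the hexagonal foot to the black connector. From the foot: hexagon 18 mm long, 30 mm across flats (two face its +x and -x), smooth round body 30 mm across to 66 mm, connector 16 mm across to 84 mm
- foot_blue (a point): centre of the flat face of the blue-banded sensor's hexagonal foot, 42 mm from the sensor's origin along its -z. Axes as the sensor's
- glue_pot: brown glue pot with a white lid, 36 mm across, 60 mm tall, upright, loose, not part of the job. Origin at the centre of its underside
- blue_tape: roll of blue tape, 60 mm across, 18 mm tall, lying flat, loose, not part of the job. Origin at the centre of its underside
- red_adapter: red USB adapter, 56 x 18 x 11 mm, lying flat, loose, not part of the job. Origin at the centre of its underside
- teal_cap: teal cap, 20 mm across, 32 mm tall, upright, loose, not part of the job. Origin at the centre of its underside
- tray_stack (a point): middle of the upper right-hand edge of a fixed stack of black trays, 84 mm tall, that stands on the bench to the left of this point: it runs from here 310 mm to the left (+y) and 105 mm either way along x
- black_box (a point): middle of the upper left-hand edge of a fixed black box with grey knobs, 60 mm tall, that stands on the bench to the right of this point: it runs from here 260 mm to the right (-y) and 50 mm either way along x

How it is judged:
On the way:
1. the sensor whose band matches the open nest stands upright on its hexagonal foot on the bench top, let go and at rest (((horizontal distance between seal and nest_red below 0.015 m and (angle between sensor_red's own z axis and vertical below 0.1 rad and height (world z) of foot_red below 0.005 m) and (contact force between the fingers and sensor_red below 0.05 N and linear speed of sensor_red below 0.02 m/s)) or (horizontal distance between seal and nest_yellow below 0.015 m and (angle between sensor_yellow's own z axis and vertical below 0.1 rad and height (world z) of foot_yellow below 0.005 m) and (contact force between the fingers and sensor_yellow below 0.05 N and linear speed of sensor_yellow below 0.02 m/s)) or (horizontal distance between seal and nest_blue below 0.015 m and (angle between sensor_blue's own z axis and vertical below 0.1 rad and height (world z) of foot_blue below 0.005 m) and (contact force between the fingers and sensor_blue below 0.05 N and linear speed of sensor_blue below 0.02 m/s)))), for 0.2 s.
At the end, for the whole second after the job is handed in: the sensor whose band has the colour of the open nest (the one with the seal ring) stands in that nest: its foot within 4 mm of the nest's axis and no more than 2.5 mm above the seal ring, upright within 0.06 rad, released and at rest (((horizontal distance between seal and nest_red below 0.015 m and horizontal distance between foot_red and nest_red below 0.004 m and z of foot_red in the frame of jig below 0.0155 m and angle between sensor_red's own z axis and vertical below 0.06 rad and (contact force between the fingers and sensor_red below 0.05 N and linear speed of sensor_red below 0.02 m/s)) or (horizontal distance between seal and nest_yellow below 0.015 m and horizontal distance between foot_yellow and nest_yellow below 0.004 m and z of foot_yellow in the frame of jig below 0.0155 m and angle between sensor_yellow's own z axis and vertical below 0.06 rad and (contact force between the fingers and sensor_yellow below 0.05 N and linear speed of sensor_yellow below 0.02 m/s)) or (horizontal distance between seal and nest_blue below 0.015 m and horizontal distance between foot_blue and nest_blue below 0.004 m and z of foot_blue in the frame of jig below 0.0155 m and angle between sensor_blue's own z axis and vertical below 0.06 rad and (contact force between the fingers and sensor_blue below 0.05 N and linear speed of sensor_blue below 0.02 m/s)))); the robot touches nothing.
It fails at once if a bystander (glue pot, tape roll, adapter or teal cap) is shifted by more than 30 mm (distance of any of glue_pot, blue_tape, red_adapter, teal_cap from where it was at the start of the episode above 0.03 m).
It fails at once if a sensor whose nest is not the open one is shifted by more than 30 mm ((not (horizontal distance between seal and nest_red below 0.015 m) and distance of sensor_red from where it was at the start of the episode above 0.03 m) or (not (horizontal distance between seal and nest_yellow below 0.015 m) and distance of sensor_yellow from where it was at the start of the episode above 0.03 m) or (not (horizontal distance between seal and nest_blue below 0.015 m) and distance of sensor_blue from where it was at the start of the episode above 0.03 m)).
It also fails if it takes over 62 s, if anything falls off the work surface, if the arm or the gripper's body presses on something with over 40 N, if the wrist force passes 120 N, or if a joint passes its speed limit or range.

## Working session

There is one attempt and no reset: what is moved stays moved. The work goes in short steps, Python scripts to look and compute and a tool call to move; the robot and the scene stay as the last step left them, time stands still between calls to the robot, and variables do not carry over. Pictures are saved under pics/ and viewed, at most 10 in all, crops included, and the job is handed in when it is done.

```bash
ls; mkdir -p pics
```

Run:
```python
from workcell import arm, imaging, monitor
import cv2,numpy as np
s=monitor.get_state();print({k:np.round(v,3).tolist() for k,v in s.items()})
for n in("scene","side","wrist"):
    im=imaging.read_camera(n);cv2.imwrite(f"pics/{n}0.png",im[:,:,::-1]);m=imaging.camera_model(n);print(n,{k:(np.round(v,4).tolist() if not isinstance(v,(str,dict)) else v) for k,v in m.items()})
```

```text
pics
workcell.py
{'time_s': 0.0, 'joints': [1.142, 0.3, 1.522, 0.0, 1.321, -0.067], 'joint_vel': [-0.001, 0.001, -0.001, -0.001, 0.001, 0.001], 'joint_torque': [-0.001, -53.18, -35.274, 0.071, 0.025, -0.0], 'ee_pos': [0.195, 0.514, 0.205], 'orientation': [0.18, 0.984, -0.001, -0.0], 'ft_force': [-0.973, -0.202, 0.099], 'torque': [0.014, 0.028, -0.015], 'grasp_force': 0.0, 'opening': 0.094}
scene {'mtx': [[390.7826, 0.0, 282.5017], [0.0, 390.7826, 207.2682], [0.0, 0.0, 1.0]], 'origin': [0.2425, 0.4724, 0.7065], 'orientation': [-0.1032, 0.3518, 0.8973, -0.2456]}
side {'mtx': [[508.2453, 0.0, 283.6791], [0.0, 508.2453, 205.0956], [0.0, 0.0, 1.0]], 'origin': [0.2862, -1.1147, 0.7456], 'orientation': [0.5001, -0.0588, -0.1095, 0.857]}
wrist {'mtx': [[325.1923, 0.0, 281.3393], [0.0, 325.1923, 209.815], [0.0, 0.0, 1.0]], 'tool_from_camera': [[-0.0013, 0.9631, 0.2692, 0.0783], [1.0, 0.001, 0.0012, 0.0014], [0.0009, 0.2692, -0.9631, -0.1804], [0.0, 0.0, 0.0, 1.0]]}
```

View pics/scene0.png

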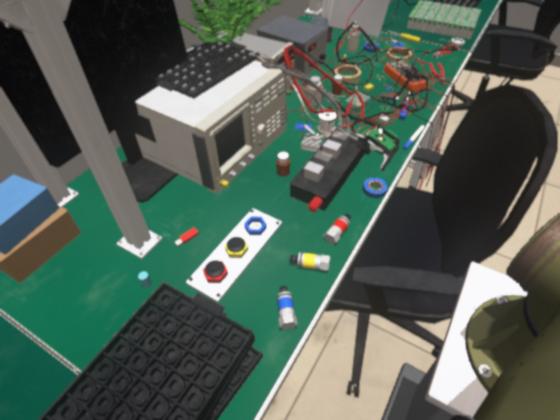

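View pics/side0.png

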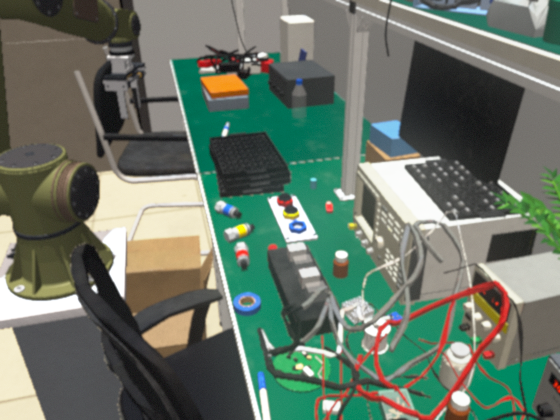

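The scene view shows the jig with its nests: red at (215,271), yellow at (236,246) and blue at (256,226). Red and yellow are black inside and blue looks open. The blue sensor is at (287,307). In the side view, blue nest is at (298,227) and the blue sensor at (228,209).

Create h.py:
```python
import cv2,numpy as np
from workcell import arm, imaging, monitor
from scipy.spatial.transform import Rotation as R
def cam(n,s=None):
    m=imaging.camera_model(n);K=np.array(m["mtx"])
    if n=="wrist":
        s=s or monitor.get_state();T=np.eye(4);T[:3,:3]=R.from_quat(s["orientation"]).as_matrix();T[:3,3]=s["ee_pos"]
        T=T@np.array(m["tool_from_camera"]);return K,T[:3,3],T[:3,:3],True
    return K,np.array(m["origin"]),R.from_quat(m["orientation"]).as_matrix(),False
def ray(c,u,v):
    K,o,Rm,f=c;x=(u-K[0,2])/K[0,0];y=(v-K[1,2])/K[1,1]
    if f:
        r=np.hypot(x,y)+1e-12;d=np.array([x/r*np.sin(r),-y/r*np.sin(r),-np.cos(r)])
    else:d=np.array([x,-y,-1])
    return o,Rm@d/np.linalg.norm(d)
def onz(c,u,v,z):
    o,d=ray(c,u,v);return o+d*(z-o[2])/d[2]
def proj(c,P):
    K,o,Rm,f=c;p=Rm.T@(np.array(P)-o);a=np.array([p[0],-p[1]]);
    if f: q=a/np.linalg.norm(a)*np.arctan2(np.linalg.norm(a),-p[2])
    else: q=a/-p[2]
    return K[0,0]*q+K[:2,2]
```

Run:
```python
from h import *
S=cam("scene");D=cam("side")
for n,p,q,z in [("nest_r",(215,271),(285,201),.026),("nest_y",(236,246),(291,213),.026),("nest_b",(256,226),(298,227),.026),("sens_b",(287,307),(228,209),.015),("sens_y",(312,262),(240,232),.015),("sens_r",(338,229),(242,254),.015),("tape",(375,187),(247,302),.01),("boxcorner",(317,203),(272,247),0.03),("traycorner",(262,350),(285,190),0),("traycorner2",(165,288),(285,175),.084),("adapter",(187,237),(329,207),.005),("cap",(144,279),(313,183),.02)]:
    print(n,np.round(onz(S,*p,z),3),np.round(onz(D,*q,z),3))
a=cv2.imread("pics/scene0.png")[190:340,160:360];b=cv2.imread("pics/side0.png")[150:300,190:350]
cv2.imwrite("pics/z.png",np.vstack([np.hstack([cv2.resize(a,(440,330),interpolation=2),cv2.resize(b,(352,330),interpolation=2)])]))
```

```text
nest_r [0.604 0.157 0.026] [0.603 0.14  0.026]
nest_y [0.604 0.082 0.026] [0.602 0.069 0.026]
nest_b [0.598 0.013 0.026] [ 0.601 -0.007  0.026]
sens_b [0.437 0.147 0.015] [0.437 0.157 0.015]
sens_y [0.444 0.029 0.015] [0.449 0.026 0.015]
sens_r [ 0.436 -0.082  0.015] [ 0.436 -0.076  0.015]
tape [ 0.416 -0.26   0.01 ] [ 0.416 -0.253  0.01 ]
boxcorner [ 0.51  -0.118  0.03 ] [ 0.511 -0.087  0.03 ]
traycorner [0.436 0.239 0.   ] [0.632 0.255 0.   ]
traycorner2 [0.63  0.26  0.084] [0.617 0.192 0.084]
adapter [0.728 0.106 0.005] [0.728 0.108 0.005]
cap [0.722 0.245 0.02 ] [0.719 0.24  0.02 ]
```

View pics/z.png

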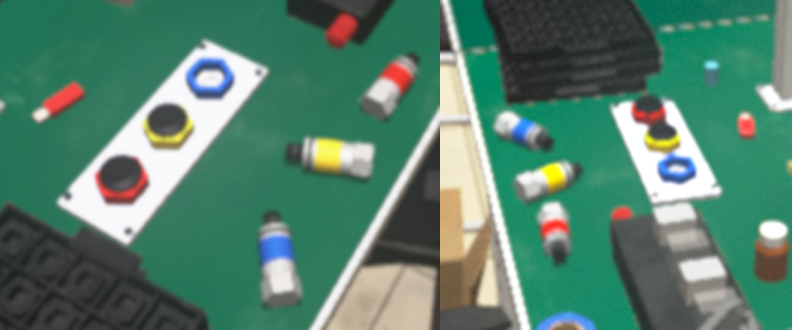

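Blue nest is open (seal ring visible, black plugs in the others), so I need the blue sensor. Its connector is away from the robot, at scene (283,288), and its hexagon at (289,325). I'll work out its axis and the first move.

Add to h.py:
```python
def rel(P,x=None,zt=None):
    """target TCP pos P; tool-x dir hint x, tool z dir zt -> row in the tool axes now"""
    s=monitor.get_state();R0=R.from_quat(s["orientation"])
    d=R0.inv().apply(np.array(P)-s["ee_pos"]);r=np.zeros(3)
    if x is not None:
        z=np.array(zt if zt is not None else [0,0,-1.]);z=z/np.linalg.norm(z);x=np.array(x,float);x-=z*(x@z);x/=np.linalg.norm(x)
        r=(R0.inv()*R.from_matrix(np.c_[x,np.cross(z,x),z])).as_rotvec()
    return np.round(np.r_[d,r],4)
def st():
    s=monitor.get_state();M=R.from_quat(s["orientation"]).as_matrix();print(s["time_s"],np.round(s["ee_pos"],4),"x",np.round(M[:,0],3),"z",np.round(M[:,2],3),"F",np.round(s["ft_force"],1),"op",s["opening"],"g",s["grasp_force"],"j",np.round(s["joints"],2))
```

Run:
```python
from h import *
S=cam("scene");D=cam("side")
for c,p,q in((S,(283,288),(289,325)),(D,(237,215),(219,205))):
    A=onz(c,*p,.015);B=onz(c,*q,.015);print(A,B,np.degrees(np.arctan2(*(A-B)[1::-1])))
print(rel([.36,.15,.25],[1,0,0]))
```

```text
[0.46516934 0.11487463 0.015     ] [0.41431255 0.17792639 0.015     ] -51.11076838397736
[0.45662302 0.11622899 0.015     ] [0.41542899 0.18675696 0.015     ] -59.711617204858705
[-2.8360e-01 -2.8210e-01 -4.4700e-02 -3.0000e-04  1.2000e-03  2.7798e+00]
```

Run:
```python
from h import *
print(rel([.44,.145,.2],[-.58,.815,0]))
```

```text
[-3.602e-01 -2.584e-01  5.200e-03 -9.000e-04  2.000e-04  5.905e-01]
```

Units first: shifts go in shares of 50 cm and turns go in shares of 120 degrees. So -0.36 m / 0.5 = -0.72, -0.258 m / 0.5 = -0.516, 0.59 rad / 2.0944 = 0.2817.

Call:
drive_effector(
  segments={"dx": [-0.72, -0.72, -0.72, -0.72, -0.72], "dy": [-0.516, -0.516, -0.516, -0.516, -0.516], "dz": [0, 0, 0, 0, 0], "wx": [0, 0, 0, 0, 0], "wy": [0, 0, 0, 0, 0], "wz": [0.2817, 0.2817, 0.2817, 0.2817, 0.2817], "finger_gap": [0.094, 0.094, 0.094, 0.094, 0.094]},
)

```text
time_s: 0.78
ee_pos: [0.3685, 0.2524, 0.2055]
orientation: [0.458, 0.889, 0.0, 0.0]
ft_force: [1.1, 0.2, -0.1]
opening: 0.094
grasp_force: 0.0
```

```bash
python3 -c "
from h import *
print(rel([.44,.145,.2],[-.58,.815,0]));st()"
```

```text
[-0.129  -0.0041  0.0055  0.0002  0.      0.0002]
0.775 [0.3685 0.2524 0.2055] x [-0.58   0.815 -0.   ] z [ 0.  0. -1.] F [ 1.1  0.2 -0.1] op 0.0939972604625287 g 0.0 j [ 0.52  0.07  1.8   0.    1.28 -0.1 ]
```

To row units: -0.129 m / 0.5 = -0.258, -0.12 m / 0.5 = -0.24.

Call:
drive_effector(
  segments={"dx": [-0.12, -0.24, -0.258, -0.258], "dy": [0, -0.008, -0.008, -0.008], "dz": [0, 0, 0, 0], "wx": [0, 0, 0, 0], "wy": [0, 0, 0, 0], "wz": [0, 0, 0, 0], "finger_gap": [0.094, 0.094, 0.094, 0.094]},
)

```text
time_s: 1.27
ee_pos: [0.4393, 0.1468, 0.2052]
orientation: [0.459, 0.889, -0.0, -0.0]
ft_force: [-0.7, 0.8, 1.5]
opening: 0.0939
grasp_force: 0.0
```

```bash
python3 -c "
from h import *
st();im=imaging.read_camera('wrist');cv2.imwrite('pics/w1.png',im[:,:,::-1])"
```

```text
1.275 [0.4393 0.1468 0.2052] x [-0.579  0.815  0.   ] z [-0.001  0.    -1.   ] F [-0.7  0.8  1.5] op 0.09390250540053528 g 0.0 j [ 0.24  0.11  1.76  0.    1.28 -0.37]
```

View pics/w1.png

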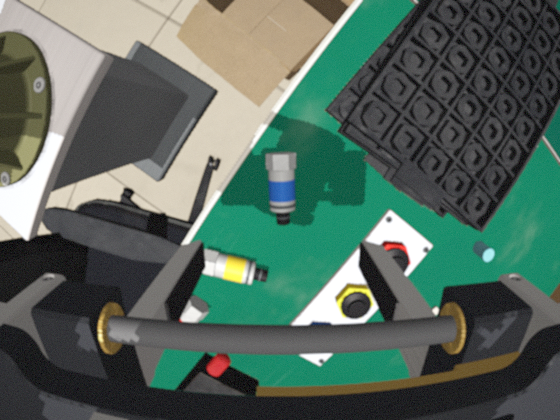

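The wrist view shows the blue sensor upright in the image: hexagon end at (281,153), connector tip at (283,223). The tray's near corner is at (330,107) and jig corners are at (390,210) and (432,247).

Run:
```python
from h import *
s=monitor.get_state();c=cam("wrist",s)
im=cv2.imread("pics/w1.png");h=cv2.cvtColor(im,cv2.COLOR_BGR2HSV)
g=(h[...,0]>65)&(h[...,0]<92)&(h[...,1]>90)
m=np.zeros(g.shape,np.uint8);m[143:232,255:312]=(~g)[143:232,255:312]
n,l,stt,ce=cv2.connectedComponentsWithStats(m);k=1+np.argmax(stt[1:,4]);print(stt[k],ce[k])
ys,xs=np.nonzero(l==k)
P=np.array([onz(c,x,y,.015)[:2] for x,y in zip(xs,ys)])
mu=P.mean(0);w,v=np.linalg.eigh(np.cov(P.T));a=v[:,1];a*=np.sign(a[0]);t=(P-mu)@a;q=(P-mu)@v[:,0]
print(mu,a,np.degrees(np.arctan2(a[1],a[0])),t.min(),t.max(),q.min(),q.max())
print("foot",mu+a*t.min(),"conn",mu+a*t.max())
b=(h[...,0]>100)&(h[...,0]<125)&(h[...,1]>150)&(l==k);y,x=np.nonzero(b);print("band",np.mean([onz(c,i,j,.02)[:2] for i,j in zip(x,y)],0))
for u,v,z in((330,107,.084),(480,230,.084),(390,210,.01),(432,247,.01),(294,323,.01),(320,366,.01),(320,326,.026),(354,301,.04),(265,274,.01),(204,260,.03)):print(u,v,onz(c,u,v,z).round(3))
```

```text
[ 265  151   32   73 1831] [281.32659749 183.17640634]
[0.43548055 0.15382154] [ 0.60842571 -0.79361084] -52.524241728664116 -0.03746886672540171 0.048388959696555156 -0.017994917896694114 0.018009902272095913
foot [0.41268353 0.18355724] conn [0.46492164 0.11541954]
band [0.44037748 0.14755858]
330 107 [0.422 0.25  0.084]
480 230 [0.639 0.254 0.084]
390 210 [0.565 0.205 0.01 ]
432 247 [0.65  0.202 0.01 ]
294 323 [0.564 0.004 0.01 ]
320 366 [ 0.647 -0.041  0.01 ]
320 326 [0.589 0.028 0.026]
354 301 [0.593 0.09  0.04 ]
265 274 [0.487 0.045 0.01 ]
204 260 [0.411 0.025 0.03 ]
```

```bash
python3 -c "
from h import *
print(rel([.4765,.1004,.0836],[-.608,.794,0],[-.391,.510,-.766]))"
```

```text
[-0.0602  0.0032  0.1217  0.0122  0.6976 -0.0328]
```

To row units: 0.122 m / 0.5 = 0.244, 0.09 m / 0.5 = 0.18, 0.698 rad / 2.0944 = 0.3333.

Call:
drive_effector(
  segments={"dx": [-0.04, -0.08, -0.12, -0.12, -0.12], "dy": [0.002, 0.004, 0.006, 0.006, 0.006], "dz": [0.04, 0.1, 0.18, 0.244, 0.244], "wx": [0.0014, 0.0029, 0.0043, 0.0057, 0.0057], "wy": [0.0859, 0.1719, 0.2578, 0.3333, 0.3333], "wz": [-0.0038, -0.0081, -0.0119, -0.0158, -0.0158], "finger_gap": [0.094, 0.094, 0.094, 0.094, 0.094]},
)

```text
time_s: 1.95
ee_pos: [0.4749, 0.1002, 0.0797]
orientation: [0.417, 0.841, 0.15, -0.311]
ft_force: [-0.3, 0.1, 0.0]
opening: 0.0937
grasp_force: 0.0
```

```bash
python3 -c "
from h import *
st();print(rel([.4374,.1514,.007],[-.608,.794,0],[-.391,.510,-.766]))"
```

```text
1.95 [0.4749 0.1002 0.0797] x [-0.46   0.608  0.647] z [-0.398  0.511 -0.762] F [-0.3  0.1  0. ] op 0.09365248985205817 g 0.0 j [-0.13  0.59  1.58  0.47  1.52 -0.94]
[ 0.0013  0.0018  0.0965 -0.0048 -0.0061 -0.0043]
```

To row units: 0.05 m / 0.5 = 0.1, 0.03 m / 0.5 = 0.06.

Call:
drive_effector(
  segments={"dx": [0, 0, 0, 0], "dy": [0, 0, 0, 0], "dz": [0.06, 0.1, 0.1, 0.1], "wx": [0, 0, 0, 0], "wy": [0, 0, 0, 0], "wz": [0, 0, 0, 0], "finger_gap": [0.094, 0.094, 0.094, 0.094]},
)

```text
time_s: 2.45
ee_pos: [0.458, 0.1257, 0.047]
orientation: [0.415, 0.844, 0.151, -0.305]
ft_force: [0.3, -0.4, -0.8]
opening: 0.0939
grasp_force: 0.0
```

```bash
python3 -c "
from h import *
st();print(rel([.4374,.1514,.007],[-.608,.794,0],[-.391,.510,-.766]))"
```

```text
2.45 [0.458  0.1257 0.047 ] x [-0.469  0.608  0.64 ] z [-0.388  0.509 -0.768] F [ 0.3 -0.4 -0.8] op 0.0939433637564948 g 0.0 j [-0.09  0.61  1.65  0.5   1.42 -0.96]
[-0.0003 -0.0008  0.0518  0.0013  0.0033  0.0028]
```

Settled accurately. Final approach, then close.

To row units: 0.051 m / 0.5 = 0.102, 0.035 m / 0.5 = 0.07.

Call:
drive_effector(
  segments={"dx": [0, 0, 0, 0, 0], "dy": [0, 0, 0, 0, 0], "dz": [0.07, 0.102, 0.102, 0.102, 0.102], "wx": [0, 0, 0, 0, 0], "wy": [0, 0, 0, 0, 0], "wz": [0, 0, 0, 0, 0], "finger_gap": [0.094, 0.094, 0.094, 0.025, 0.025]},
)

```text
time_s: 3.08
ee_pos: [0.4378, 0.1509, 0.0066]
orientation: [0.416, 0.843, 0.152, -0.306]
ft_force: [-0.6, -0.0, 0.1]
opening: 0.0773
grasp_force: 0.0
```

Call:
drive_effector(
  segments={"dx": [0, 0, 0, 0], "dy": [0, 0, 0, 0], "dz": [0, 0, 0, 0], "wx": [0, 0, 0, 0], "wy": [0, 0, 0, 0], "wz": [0, 0, 0, 0], "finger_gap": [0.025, 0.025, 0.025, 0.025]},
)

```text
time_s: 3.58
ee_pos: [0.4372, 0.1513, 0.0061]
orientation: [0.416, 0.843, 0.151, -0.307]
ft_force: [-0.2, 0.3, 0.5]
opening: 0.0376
grasp_force: 0.2
```

```bash
python3 -c "
from h import *
st()"
```

```text
3.575 [0.4372 0.1513 0.0061] x [-0.466  0.608  0.643] z [-0.391  0.51  -0.766] F [-0.2  0.3  0.5] op 0.03758419485915186 g 0.16333034538547508 j [-0.04  0.65  1.71  0.53  1.32 -0.98]
```

Call:
drive_effector(
  segments={"dx": [0, 0, 0, 0], "dy": [0, 0, 0, 0], "dz": [0, 0, 0, 0], "wx": [0, 0, 0, 0], "wy": [0, 0, 0, 0], "wz": [0, 0, 0, 0], "finger_gap": [0.02, 0.02, 0.02, 0.02]},
)

```text
time_s: 4.08
ee_pos: [0.4372, 0.1512, 0.0061]
orientation: [0.416, 0.843, 0.151, -0.307]
ft_force: [-0.3, 0.3, 1.3]
opening: 0.0295
grasp_force: 30.0
```

```bash
python3 -c "
from h import *
st()
print(rel([.46,.11,.15],[-.608,.794,0],[-.391,.510,-.766]))"
```

```text
4.075 [0.4372 0.1512 0.0061] x [-0.466  0.608  0.643] z [-0.391  0.51  -0.766] F [-0.3  0.3  1.3] op 0.029544009061970602 g 30.037990627315594 j [-0.04  0.65  1.71  0.53  1.31 -0.98]
[ 5.680e-02 -6.900e-03 -1.402e-01  4.000e-04 -1.000e-04  2.000e-04]
```

To row units: -0.138 m / 0.5 = -0.276, 0.116 m / 0.5 = 0.232.

Call:
drive_effector(
  segments={"dx": [0.08, 0.16, 0.232, 0.232], "dy": [0, 0, 0, 0], "dz": [-0.094, -0.19, -0.276, -0.276], "wx": [0, 0, 0, 0], "wy": [0, 0, 0, 0], "wz": [0, 0, 0, 0], "finger_gap": [0.02, 0.02, 0.02, 0.02]},
)

```text
time_s: 4.58
ee_pos: [0.4383, 0.1514, 0.1895]
orientation: [0.416, 0.844, 0.153, -0.304]
ft_force: [-0.6, -0.1, -2.5]
opening: 0.0294
grasp_force: 29.9
```

```bash
python3 -c "
from h import *
st()
for f in (-20,0,15,30):
  c,s=np.cos(np.radians(f)),np.sin(np.radians(f));r=rel([.45,.14,.18],[-.643*c,-.643*s,-.766],[.766*c,.766*s,-.643]);print(f,r,np.linalg.norm(r[3:]))"
```

```text
4.575 [0.4383 0.1514 0.1895] x [-0.47   0.608  0.639] z [-0.385  0.51  -0.769] F [-0.6 -0.1 -2.5] op 0.02939801316952605 g 29.925960302352905 j [-0.04  0.36  1.63  0.52  1.63 -0.8 ]
-20 [-0.0185  0.0023 -0.003  -0.0504 -1.5183 -0.6271] 1.6434808973638848
0 [-0.0185  0.0023 -0.003  -0.0848 -1.4428 -1.0077] 1.7619086724345279
15 [-0.0185  0.0023 -0.003  -0.1104 -1.3622 -1.2894] 1.8789170710811056
30 [-0.0185  0.0023 -0.003  -0.1357 -1.2603 -1.5664] 2.015038347029654
```

To row units: -0.018 m / 0.5 = -0.036, -0.016 m / 0.5 = -0.032, -0.72 rad / 2.0944 = -0.3438.

Call:
drive_effector(
  segments={"dx": [-0.008, -0.016, -0.024, -0.032, -0.036], "dy": [0, 0, 0, 0, 0], "dz": [0, 0, 0, 0, 0], "wx": [-0.0038, -0.0081, -0.0119, -0.0162, -0.0201], "wy": [-0.0688, -0.138, -0.2067, -0.2755, -0.3438], "wz": [-0.0477, -0.0955, -0.1432, -0.191, -0.2387], "finger_gap": [0.02, 0.02, 0.02, 0.02, 0.02]},
)

```text
time_s: 5.2
ee_pos: [0.4451, 0.1403, 0.1736]
orientation: [0.23, 0.968, 0.083, 0.063]
ft_force: [0.0, 0.5, -1.8]
opening: 0.0291
grasp_force: 29.9
```

```bash
python3 -c "
from h import *
st()
f=0
c,s=np.cos(np.radians(f)),np.sin(np.radians(f));r=rel([.45,.14,.18],[-.643*c,-.643*s,-.766],[.766*c,.766*s,-.643]);print(f,r,np.linalg.norm(r[3:]))"
```

```text
5.2 [0.4451 0.1403 0.1736] x [-0.886  0.455 -0.084] z [ 0.16   0.131 -0.978] F [ 0.   0.5 -1.8] op 0.029050880795271444 g 29.923437237739563 j [ 0.17  0.03  1.92  0.12  1.01 -0.99]
0 [-0.005   0.003  -0.0056 -0.0462 -0.7274 -0.503 ] 0.8855812780315536
```

To row units: -0.005 m / 0.5 = -0.01, -0.727 rad / 2.0944 = -0.3471.

Call:
drive_effector(
  segments={"dx": [-0.01, -0.01, -0.01, -0.01, -0.01], "dy": [0, 0, 0, 0, 0], "dz": [0, 0, 0, 0, 0], "wx": [-0.0048, -0.0095, -0.0138, -0.0181, -0.022], "wy": [-0.0697, -0.1394, -0.2087, -0.2779, -0.3471], "wz": [-0.0477, -0.0955, -0.1432, -0.191, -0.2402], "finger_gap": [0.02, 0.02, 0.02, 0.02, 0.02]},
)

```text
time_s: 5.82
ee_pos: [0.4501, 0.1334, 0.1766]
orientation: [0.027, 0.921, 0.004, 0.389]
ft_force: [0.3, -0.9, -1.1]
opening: 0.0295
grasp_force: 29.9
```

Call:
drive_effector(
  segments={"dx": [0, 0], "dy": [0, 0], "dz": [0, 0], "wx": [0, 0], "wy": [0, 0], "wz": [0, 0], "finger_gap": [0.02, 0.02]},
)

```text
time_s: 6.08
ee_pos: [0.4514, 0.133, 0.178]
orientation: [0.031, 0.921, 0.004, 0.387]
ft_force: [0.5, -0.6, -0.2]
opening: 0.0295
grasp_force: 29.9
```

```bash
python3 -c "
from h import *
st()
f=0
c,s=np.cos(np.radians(f)),np.sin(np.radians(f));print(rel([.468,.14,.065],[-.643*c,-.643*s,-.766],[.766*c,.766*s,-.643]))
for n in ('side','scene'): cv2.imwrite('pics/%s1.png'%n,imaging.read_camera(n)[:,:,::-1])
a=cv2.imread('pics/side1.png')[120:270,180:340];b=cv2.imread('pics/scene1.png')[190:350,220:400]
cv2.imwrite('pics/z1.png',np.hstack([cv2.resize(a,(400,375),interpolation=2),cv2.resize(b,(400,375),interpolation=2)]))"
```

```text
6.075 [0.4514 0.133  0.178 ] x [-0.698  0.06  -0.714] z [ 0.714 -0.016 -0.7  ] F [ 0.5 -0.6 -0.2] op 0.029450437204108757 g 29.92258071899414 j [ 0.36 -0.16  2.29 -0.84  0.37 -0.44]
[ 0.0695  0.0043  0.0908 -0.0182 -0.0764 -0.0594]
```

View pics/z1.png

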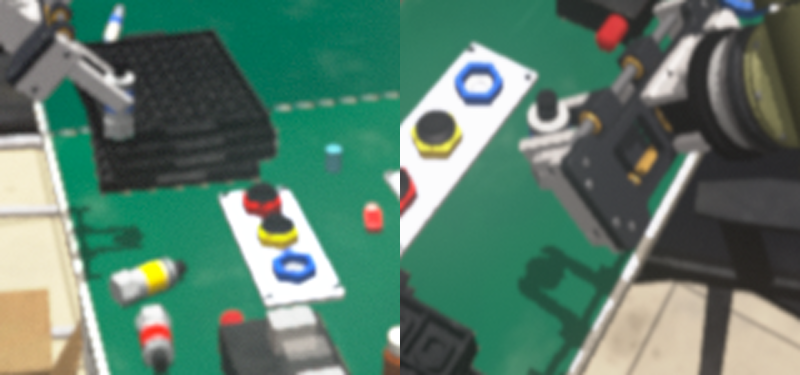

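The side crop shows the sensor held upright, connector up and hexagon down; the scene crop shows its connector and no contact with anything. I'll turn it to the radial direction, away from the joint-4 limit, and lower it.

```bash
python3 -c "
from h import *
f=18
c,s=np.cos(np.radians(f)),np.sin(np.radians(f));print(rel([.475,.142,.13],[-.643*c,-.643*s,-.766],[.766*c,.766*s,-.643]))"
```

```text
[ 0.0189  0.0088  0.0503 -0.2514 -0.0693 -0.2697]
```

To row units: 0.05 m / 0.5 = 0.1, 0.033 m / 0.5 = 0.066, -0.27 rad / 2.0944 = -0.1289.

Call:
drive_effector(
  segments={"dx": [0.012, 0.026, 0.038, 0.038, 0.038], "dy": [0.006, 0.012, 0.018, 0.018, 0.018], "dz": [0.03, 0.066, 0.1, 0.1, 0.1], "wx": [-0.0382, -0.0764, -0.1198, -0.1198, -0.1198], "wy": [-0.011, -0.022, -0.0329, -0.0329, -0.0329], "wz": [-0.043, -0.0859, -0.1289, -0.1289, -0.1289], "finger_gap": [0.02, 0.02, 0.02, 0.02, 0.02]},
)

```text
time_s: 6.8
ee_pos: [0.4685, 0.1629, 0.1431]
orientation: [-0.134, 0.9, 0.046, 0.412]
ft_force: [-0.4, -0.2, -2.7]
opening: 0.0296
grasp_force: 29.9
```

```bash
python3 -c "
from h import *
st()
f=18
c,s=np.cos(np.radians(f)),np.sin(np.radians(f));print(rel([.485,.142,.05],[-.643*c,-.643*s,-.766],[.766*c,.766*s,-.643]))"
```

```text
6.8 [0.4685 0.1629 0.1431] x [-0.625 -0.204 -0.754] z [ 0.729  0.194 -0.656] F [-0.4 -0.2 -2.7] op 0.029644030091113997 g 29.920978546142578 j [ 0.26 -0.05  2.33 -0.64  0.   -0.96]
[ 0.0641 -0.0221  0.0691 -0.0409 -0.0185  0.001 ]
```

```bash
python3 -c "
from h import *
print(rel([.44,.12,.22],[-.75,.66,0]))"
```

```text
[-0.0315 -0.0353 -0.0796  0.4056  0.7931  0.953 ]
```

To row units: -0.08 m / 0.5 = -0.16, -0.07 m / 0.5 = -0.14, 0.7 rad / 2.0944 = 0.3342.

Call:
drive_effector(
  segments={"dx": [-0.012, -0.024, -0.036, -0.048, -0.06], "dy": [-0.014, -0.028, -0.04, -0.054, -0.068], "dz": [-0.06, -0.1, -0.14, -0.16, -0.16], "wx": [0.0286, 0.0573, 0.0859, 0.1146, 0.1432], "wy": [0.0573, 0.1146, 0.1719, 0.2292, 0.2817], "wz": [0.0621, 0.1289, 0.1958, 0.2626, 0.3342], "finger_gap": [0.02, 0.02, 0.02, 0.02, 0.02]},
)

```text
time_s: 7.42
ee_pos: [0.4381, 0.122, 0.2206]
orientation: [0.202, 0.97, 0.015, 0.136]
ft_force: [-0.0, 0.2, -1.1]
opening: 0.0295
grasp_force: 29.9
```

```bash
python3 -c "
from h import *
st()
print(rel([.44,.12,.22],[-.75,.66,0]))"
```

```text
7.425 [0.4381 0.122  0.2206] x [-0.881  0.397 -0.258] z [ 0.27  -0.025 -0.962] F [-0.   0.2 -1.1] op 0.029510019615654047 g 29.921685755252838 j [ 0.24 -0.08  1.93 -0.11  1.03 -0.87]
[-0.0023 -0.0011  0.0012  0.1259  0.2458  0.3082]
```

To row units: 0.308 rad / 2.0944 = 0.1471.

Call:
drive_effector(
  segments={"dx": [0, 0, 0], "dy": [0, 0, 0], "dz": [0, 0, 0], "wx": [0.0239, 0.043, 0.0602], "wy": [0.0477, 0.0859, 0.1175], "wz": [0.0573, 0.105, 0.1471], "finger_gap": [0.02, 0.02, 0.02]},
)

```text
time_s: 7.8
ee_pos: [0.4383, 0.1219, 0.2193]
orientation: [0.353, 0.936, -0.0, -0.0]
ft_force: [-0.2, -0.6, -1.7]
opening: 0.0295
grasp_force: 29.9
```

Call:
drive_effector(
  segments={"dx": [0, 0, 0, 0, 0], "dy": [0, 0, 0, 0, 0], "dz": [0, 0, 0, 0, 0], "wx": [0, 0, 0, 0, 0], "wy": [0, 0, 0, 0, 0], "wz": [0.0859, 0.1719, 0.2578, 0.3438, 0.4297], "finger_gap": [0.02, 0.02, 0.02, 0.02, 0.02]},
)

```text
time_s: 8.43
ee_pos: [0.4382, 0.1219, 0.2192]
orientation: [0.725, 0.688, 0.0, 0.001]
ft_force: [0.5, 0.4, -1.0]
opening: 0.0288
grasp_force: 29.9
```

Call:
drive_effector(
  segments={"dx": [0, 0, 0, 0, 0], "dy": [0, 0, 0, 0, 0], "dz": [0, 0, 0, 0, 0], "wx": [0, 0, 0, 0, 0], "wy": [0, 0, 0, 0, 0], "wz": [0.0859, 0.1719, 0.2578, 0.3438, 0.4297], "finger_gap": [0.02, 0.02, 0.02, 0.02, 0.02]},
)

```text
time_s: 9.05
ee_pos: [0.4382, 0.1219, 0.2192]
orientation: [0.953, 0.304, 0.001, 0.001]
ft_force: [0.2, 0.6, -1.3]
opening: 0.0295
grasp_force: 29.9
```

```bash
python3 -c "
from h import *
st()"
```

```text
9.05 [0.4382 0.1219 0.2192] x [0.815 0.58  0.001] z [ 0.002 -0.001 -1.   ] F [ 0.2  0.6 -1.3] op 0.029468544897753295 g 29.9218887090683 j [ 0.19  0.07  1.76 -0.    1.31  1.14]
```

```bash
python3 -c "
from h import *
for f in (90,105,115,125):
  c,s=np.cos(np.radians(f)),np.sin(np.radians(f));r=rel([.44,.13,.17],[-.643*c,-.643*s,-.766],[.766*c,.766*s,-.643]);print(f,r,np.linalg.norm(r[3:]))"
```

```text
90 [ 0.0062 -0.0056  0.0492  0.9432 -0.489   2.0235] 2.2854538914622626
105 [ 0.0062 -0.0056  0.0492  0.8333 -0.581   1.787 ] 2.0555580483168066
115 [ 0.0062 -0.0056  0.0492  0.7594 -0.6343  1.628 ] 1.9051007453675515
125 [ 0.0062 -0.0056  0.0492  0.685  -0.6815  1.468 ] 1.7574672827680178
```

To row units: 0.025 m / 0.5 = 0.05, 0.02 m / 0.5 = 0.04, 0.74 rad / 2.0944 = 0.3533.

Call:
drive_effector(
  segments={"dx": [0, 0.004, 0.006, 0.008, 0.01], "dy": [0, -0.002, -0.004, -0.006, -0.008], "dz": [0.02, 0.03, 0.04, 0.05, 0.05], "wx": [0.0334, 0.0668, 0.0988, 0.1318, 0.1647], "wy": [-0.0277, -0.0549, -0.0826, -0.1098, -0.1375], "wz": [0.0707, 0.1413, 0.212, 0.2827, 0.3533], "finger_gap": [0.02, 0.02, 0.02, 0.02, 0.02]},
)

```text
time_s: 9.68
ee_pos: [0.4403, 0.128, 0.1941]
orientation: [0.974, -0.065, -0.184, -0.117]
ft_force: [-0.1, 0.5, -1.6]
opening: 0.0293
grasp_force: 29.9
```

```bash
python3 -c "
from h import *
st()
f=115
c,s=np.cos(np.radians(f)),np.sin(np.radians(f));r=rel([.44,.13,.17],[-.643*c,-.643*s,-.766],[.766*c,.766*s,-.643]);print(f,r,np.linalg.norm(r[3:]))"
```

```text
9.675 [0.4403 0.128  0.1941] x [ 0.924 -0.083 -0.374] z [-0.343  0.252 -0.905] F [-0.1  0.5 -1.6] op 0.02927113600542433 g 29.920742511749268 j [0.04 0.3  1.61 0.27 1.58 1.7 ]
115 [ 0.0086  0.003   0.0224  0.4146 -0.3434  0.8884] 1.0387835578213587
```

To row units: 0.02 m / 0.5 = 0.04, 0.015 m / 0.5 = 0.03, 0.74 rad / 2.0944 = 0.3533.

Call:
drive_effector(
  segments={"dx": [0.004, 0.008, 0.012, 0.016, 0.016], "dy": [0, 0.002, 0.004, 0.006, 0.006], "dz": [0, 0.01, 0.02, 0.03, 0.04], "wx": [0.0329, 0.0659, 0.0988, 0.1318, 0.1647], "wy": [-0.0272, -0.0544, -0.0821, -0.1093, -0.1366], "wz": [0.0707, 0.1413, 0.212, 0.2827, 0.3533], "finger_gap": [0.02, 0.02, 0.02, 0.02, 0.02]},
)

```text
time_s: 10.3
ee_pos: [0.4409, 0.1289, 0.1726]
orientation: [0.816, -0.423, -0.332, -0.213]
ft_force: [-0.0, 0.7, -2.4]
opening: 0.0297
grasp_force: 29.9
```

```bash
python3 -c "
from h import *
st()
f=115
c,s=np.cos(np.radians(f)),np.sin(np.radians(f));r=rel([.44,.13,.17],[-.643*c,-.643*s,-.766],[.766*c,.766*s,-.643]);print(f,r,np.linalg.norm(r[3:]))"
```

```text
10.3 [0.4409 0.1289 0.1726] x [ 0.422 -0.549 -0.722] z [-0.362  0.628 -0.689] F [-0.   0.7 -2.4] op 0.029654532096928775 g 29.92052525281906 j [-0.14  0.4   1.67  0.61  1.63  2.24]
115 [ 0.0009  0.0003  0.0028  0.0673 -0.0588  0.1488] 0.17357468133342488
```

To row units: 0.067 rad / 2.0944 = 0.032.

Call:
drive_effector(
  segments={"dx": [0, 0, 0], "dy": [0, 0, 0], "dz": [0, 0, 0], "wx": [0.032, 0.032, 0.032], "wy": [-0.0282, -0.0282, -0.0282], "wz": [0.0711, 0.0711, 0.0711], "finger_gap": [0.02, 0.02, 0.02]},
)

```text
time_s: 10.68
ee_pos: [0.4404, 0.1287, 0.1728]
orientation: [0.768, -0.484, -0.355, -0.225]
ft_force: [0.6, -0.2, -1.0]
opening: 0.0293
grasp_force: 29.9
```

```bash
python3 -c "
from h import *
st()
f=115
c,s=np.cos(np.radians(f)),np.sin(np.radians(f));print(rel([.437,.14,.055],[-.643*c,-.643*s,-.766],[.766*c,.766*s,-.643]))
cv2.imwrite('pics/side2.png',imaging.read_camera('side')[:,:,::-1]);cv2.imwrite('pics/scene2.png',imaging.read_camera('scene')[:,:,::-1])
a=cv2.imread('pics/side2.png')[120:270,180:340];b=cv2.imread('pics/scene2.png')[190:350,220:400]
cv2.imwrite('pics/z2.png',np.hstack([cv2.resize(a,(400,375),interpolation=2),cv2.resize(b,(400,375),interpolation=2)]))"
```

```text
10.675 [0.4404 0.1287 0.1728] x [ 0.28  -0.583 -0.762] z [-0.327  0.689 -0.647] F [ 0.6 -0.2 -1. ] op 0.02933912478778963 g 29.924026429653168 j [-0.18  0.4   1.7   0.67  1.62  2.34]
[ 0.0822 -0.0016  0.0851  0.0051 -0.0054  0.0071]
```

View pics/z2.png

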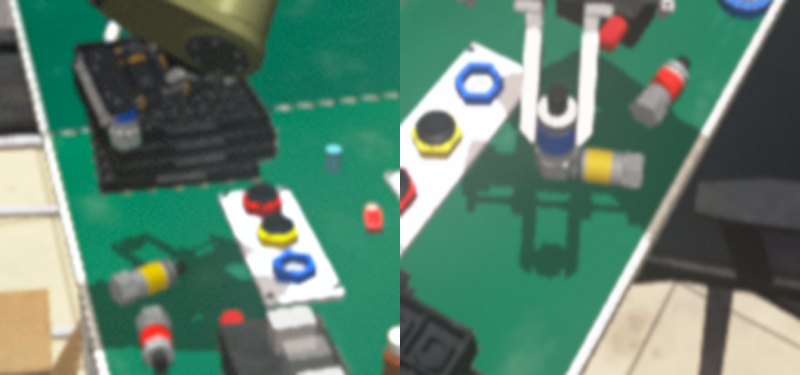

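Both crops show the sensor upright in the fingers with its connector on top, clear of the yellow sensor. I'll lower it now.

Units first: shifts go in shares of 50 cm and turns go in shares of 120 degrees. So 0.085 m / 0.5 = 0.17, 0.083 m / 0.5 = 0.166, 0.007 rad / 2.0944 = 0.0033.

Call:
drive_effector(
  segments={"dx": [0.06, 0.12, 0.166, 0.166, 0.166], "dy": [0, -0.002, -0.002, -0.002, -0.002], "dz": [0.064, 0.13, 0.17, 0.17, 0.17], "wx": [0, 0, 0.0024, 0.0024, 0.0024], "wy": [0, 0, -0.0024, -0.0024, -0.0024], "wz": [0, 0, 0.0033, 0.0033, 0.0033], "finger_gap": [0.02, 0.02, 0.02, 0.02, 0.02]},
)

```text
time_s: 11.4
ee_pos: [0.4365, 0.1391, 0.0554]
orientation: [0.764, -0.488, -0.356, -0.227]
ft_force: [-0.3, -1.0, -1.4]
opening: 0.0293
grasp_force: 29.9
```

Call:
drive_effector(
  segments={"dx": [0.008, 0.016, 0.016], "dy": [0, 0, 0], "dz": [0.007, 0.013, 0.013], "wx": [0, 0, 0], "wy": [0, 0, 0], "wz": [0, 0, 0], "finger_gap": [0.02, 0.02, 0.02]},
)

```text
time_s: 11.78
ee_pos: [0.4357, 0.1388, 0.0437]
orientation: [0.763, -0.489, -0.357, -0.226]
ft_force: [-0.1, 0.3, -1.3]
opening: 0.0294
grasp_force: 29.9
```

```bash
python3 -c "
from h import *
st()"
```

```text
11.775 [0.4357 0.1388 0.0437] x [ 0.267 -0.584 -0.766] z [-0.324  0.694 -0.643] F [-0.1  0.3 -1.3] op 0.029405157825972455 g 29.924587905406952 j [-0.16  0.61  1.76  0.7   1.41  2.19]
```

Expected contact is at about 0.0385, so I'll creep down from here.

To row units: 0.0025 m / 0.5 = 0.005, 0.002 m / 0.5 = 0.004.

Call:
drive_effector(
  segments={"dx": [0.003, 0.005, 0.005], "dy": [0, 0, 0], "dz": [0.0026, 0.004, 0.004], "wx": [0, 0, 0], "wy": [0, 0, 0], "wz": [0, 0, 0], "finger_gap": [0.02, 0.02, 0.02]},
)

```text
time_s: 12.15
ee_pos: [0.4358, 0.1388, 0.0406]
orientation: [0.763, -0.489, -0.357, -0.226]
ft_force: [-0.5, -0.3, -1.8]
opening: 0.0296
grasp_force: 29.9
```

Call:
drive_effector(
  segments={"dx": [0.0016, 0.0016], "dy": [0, 0], "dz": [0.0012, 0.0012], "wx": [0, 0], "wy": [0, 0], "wz": [0, 0], "finger_gap": [0.02, 0.02]},
)

```text
time_s: 12.4
ee_pos: [0.4358, 0.1387, 0.0396]
orientation: [0.763, -0.489, -0.357, -0.226]
ft_force: [-0.1, 0.3, 0.0]
opening: 0.029
grasp_force: 29.9
```

Call:
drive_effector(
  segments={"dx": [0.0016, 0.0016], "dy": [0, 0], "dz": [0.0012, 0.0012], "wx": [0, 0], "wy": [0, 0], "wz": [0, 0], "finger_gap": [0.02, 0.02]},
)

```text
time_s: 12.65
ee_pos: [0.4358, 0.1387, 0.0386]
orientation: [0.763, -0.489, -0.357, -0.226]
ft_force: [-0.1, -0.5, -0.8]
opening: 0.0293
grasp_force: 29.9
```

To row units: 0.0008 m / 0.5 = 0.0016, 0.0006 m / 0.5 = 0.0012.

Call:
drive_effector(
  segments={"dx": [0.0016, 0.0016], "dy": [0, 0], "dz": [0.0012, 0.0012], "wx": [0, 0], "wy": [0, 0], "wz": [0, 0], "finger_gap": [0.02, 0.02]},
)

```text
time_s: 12.9
ee_pos: [0.4359, 0.1387, 0.0377]
orientation: [0.763, -0.489, -0.357, -0.226]
ft_force: [0.7, 0.3, 0.8]
opening: 0.0293
grasp_force: 29.9
```

Call:
drive_effector(
  segments={"dx": [0.0016, 0.0016], "dy": [0, 0], "dz": [0.0012, 0.0012], "wx": [0, 0], "wy": [0, 0], "wz": [0, 0], "finger_gap": [0.02, 0.02]},
)

```text
time_s: 13.15
ee_pos: [0.4361, 0.1387, 0.0376]
orientation: [0.763, -0.488, -0.357, -0.227]
ft_force: [-0.7, -2.3, 12.5]
opening: 0.0296
grasp_force: 29.9
```

To row units: -0.0004 m / 0.5 = -0.0008, -0.0003 m / 0.5 = -0.0006.

Call:
drive_effector(
  segments={"dx": [-0.0008, -0.0008, -0.0008, -0.0008, -0.0008], "dy": [0, 0, 0, 0, 0], "dz": [-0.0006, -0.0006, -0.0006, -0.0006, -0.0006], "wx": [0, 0, 0, 0, 0], "wy": [0, 0, 0, 0, 0], "wz": [0, 0, 0, 0, 0], "finger_gap": [0.035, 0.06, 0.09, 0.09, 0.09]},
)

```text
time_s: 13.78
ee_pos: [0.4359, 0.1386, 0.0371]
orientation: [0.763, -0.489, -0.357, -0.226]
ft_force: [0.3, -0.3, -0.5]
opening: 0.0716
grasp_force: 0.0
```

```bash
python3 -c "
from h import *
st()"
```

```text
13.775 [0.4359 0.1386 0.0371] x [ 0.267 -0.584 -0.766] z [-0.324  0.694 -0.643] F [ 0.3 -0.3 -0.5] op 0.07160991863964396 g 0.0 j [-0.16  0.62  1.76  0.7   1.4   2.19]
```

To row units: -0.12 m / 0.5 = -0.24, -0.08 m / 0.5 = -0.16.

Call:
drive_effector(
  segments={"dx": [0, 0, 0, 0], "dy": [0, 0, 0, 0], "dz": [-0.06, -0.16, -0.24, -0.24], "wx": [0, 0, 0, 0], "wy": [0, 0, 0, 0], "wz": [0, 0, 0, 0], "finger_gap": [0.094, 0.094, 0.094, 0.094]},
)

```text
time_s: 14.28
ee_pos: [0.4761, 0.0539, 0.1154]
orientation: [0.763, -0.489, -0.355, -0.227]
ft_force: [-0.2, 0.8, -0.2]
opening: 0.0937
grasp_force: 0.0
```

```bash
python3 -c "
from h import *
st();print(rel([.44,.08,.22],[.8,.6,0]))"
```

```text
14.275 [0.4761 0.0539 0.1154] x [ 0.269 -0.586 -0.765] z [-0.321  0.694 -0.644] F [-0.2  0.8 -0.2] op 0.09370456296333655 g 0.0 j [-0.3   0.58  1.59  0.61  1.63  2.24]
[-0.105   0.0219 -0.0377 -0.7692  0.6229 -1.6564]
```

To row units: -0.105 m / 0.5 = -0.21, -0.09 m / 0.5 = -0.18, -0.6 rad / 2.0944 = -0.2865.

Call:
drive_effector(
  segments={"dx": [-0.09, -0.18, -0.21, -0.21, -0.21], "dy": [0, 0.02, 0.044, 0.044, 0.044], "dz": [-0.06, -0.08, -0.076, -0.076, -0.076], "wx": [0, -0.0334, -0.0668, -0.1003, -0.1337], "wy": [0, 0.0272, 0.054, 0.0812, 0.1084], "wz": [0, -0.0716, -0.1432, -0.2149, -0.2865], "finger_gap": [0.094, 0.094, 0.094, 0.094, 0.094]},
)

```text
time_s: 14.9
ee_pos: [0.4384, 0.0818, 0.2184]
orientation: [0.932, -0.208, -0.251, -0.158]
ft_force: [0.1, 0.4, 0.2]
opening: 0.0941
grasp_force: 0.0
```

Call:
drive_effector(
  segments={"dx": [0, 0, 0, 0, 0], "dy": [0, 0, 0, 0, 0], "dz": [0, 0, 0, 0, 0], "wx": [-0.0334, -0.0668, -0.1003, -0.1337, -0.1671], "wy": [0.0272, 0.054, 0.0812, 0.1084, 0.1351], "wz": [-0.0716, -0.1432, -0.2149, -0.2865, -0.3581], "finger_gap": [0.094, 0.094, 0.094, 0.094, 0.094]},
)

```text
time_s: 15.52
ee_pos: [0.4384, 0.0818, 0.2181]
orientation: [0.981, 0.171, -0.078, -0.047]
ft_force: [0.8, 0.1, -0.5]
opening: 0.094
grasp_force: 0.0
```

```bash
python3 -c "
from h import *
st();print(rel([.45,.07,.22],[-.05,1,0]))"
```

```text
15.525 [0.4384 0.0818 0.2181] x [ 0.929  0.343 -0.136] z [-0.169  0.066 -0.983] F [ 0.8  0.1 -0.5] op 0.09402239473414775 g 0.0 j [0.06 0.16 1.68 0.08 1.47 1.27]
[ 0.0065  0.0146 -0.0047 -0.1908  0.0414 -1.2713]
```

To row units: 0.014 m / 0.5 = 0.028, 0.008 m / 0.5 = 0.016, -0.9 rad / 2.0944 = -0.4297.

Call:
drive_effector(
  segments={"dx": [0.004, 0.008, 0.012, 0.012, 0.012], "dy": [0.008, 0.016, 0.028, 0.028, 0.028], "dz": [0, 0, -0.008, -0.008, -0.008], "wx": [-0.0143, -0.0286, -0.0406, -0.0525, -0.0621], "wy": [0.0033, 0.0062, 0.0095, 0.0119, 0.0143], "wz": [-0.0859, -0.1719, -0.2578, -0.3438, -0.4297], "finger_gap": [0.094, 0.094, 0.094, 0.094, 0.094]},
)

```text
time_s: 16.15
ee_pos: [0.4491, 0.0704, 0.2194]
orientation: [0.811, 0.585, -0.025, -0.018]
ft_force: [-0.1, 0.4, -0.6]
opening: 0.094
grasp_force: 0.0
```

```bash
python3 -c "
from h import *
print(rel([.47,.07,.22],[-.05,1,0]))"
```

```text
[ 0.0062  0.0199 -0.0019 -0.0615  0.0079 -0.3707]
```

To row units: 0.02 m / 0.5 = 0.04, 0.01 m / 0.5 = 0.02, -0.37 rad / 2.0944 = -0.1767.

Call:
drive_effector(
  segments={"dx": [0.006, 0.012, 0.012, 0.012], "dy": [0.02, 0.04, 0.04, 0.04], "dz": [0, -0.004, -0.004, -0.004], "wx": [-0.0143, -0.0291, -0.0291, -0.0291], "wy": [0.0019, 0.0038, 0.0038, 0.0038], "wz": [-0.0859, -0.1767, -0.1767, -0.1767], "finger_gap": [0.094, 0.094, 0.094, 0.094]},
)

```text
time_s: 16.65
ee_pos: [0.4702, 0.0692, 0.2207]
orientation: [0.693, 0.721, -0.0, -0.0]
ft_force: [-0.8, -0.1, -0.1]
opening: 0.094
grasp_force: 0.0
```

```bash
python3 -c "
from h import *
st();im=imaging.read_camera('wrist');cv2.imwrite('pics/w2.png',im[:,:,::-1])"
```

```text
16.65 [0.4702 0.0692 0.2207] x [-0.038  0.999 -0.   ] z [-0.001 -0.    -1.   ] F [-0.8 -0.1 -0.1] op 0.09400125485490186 g 0.0 j [ 0.07  0.12  1.7  -0.    1.32  0.03]
```

View pics/w2.png

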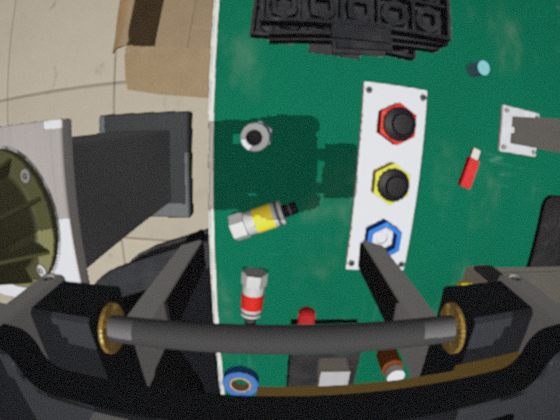

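The sensor stands upright at (256,137) with its connector centred. The blue nest is at (383,237), and the jig corners are at (365,83), (427,88), (347,268) and (406,270).

Create nest.py:
```python
from h import *
def comp(m,box,minA=30):
    x0,y0,x1,y1=box;z=np.zeros(m.shape,np.uint8);z[y0:y1,x0:x1]=m[y0:y1,x0:x1]
    n,l,s,c=cv2.connectedComponentsWithStats(z);k=1+np.argmax(s[1:,4]);return l==k,s[k],c[k]
```

Run:
```python
from nest import *
s=monitor.get_state();c=cam("wrist",s)
im=cv2.imread("pics/w2.png");h=cv2.cvtColor(im,cv2.COLOR_BGR2HSV);H,S,V=[h[...,i].astype(int) for i in range(3)]
def pts(m,z):
    cn=max(cv2.findContours(m.astype(np.uint8),0,1)[0],key=cv2.contourArea);hu=cv2.convexHull(cn)[:,0]
    return np.array([onz(c,x,y,z)[:2] for x,y in hu],np.float32)
for n,m,b in(("blue",(H>100)&(H<125)&(S>120)&(V>80),(355,215,405,262)),("yel",(H>20)&(H<35)&(S>120),(370,160,415,207)),("red",((H<8)|(H>172))&(S>120),(375,100,418,145))):
    k,a,_=comp(m,b);P=pts(k,.026);(ctr,r)=cv2.minEnclosingCircle(P);print(n,a,ctr,r)
g=(H>65)&(H<92)&(S>90)
k,a,_=comp(~g,(235,115,280,158));P=pts(k,.066);print("body",a,cv2.minEnclosingCircle(P))
k2,a,ce=comp((V<70)&k,(245,127,270,150));print("conn",a,ce,onz(c,*ce,.084))
w,a,_=comp((S<60)&(V>120),(340,75,435,275));P=pts(w,.010);print("jig",cv2.minAreaRect(P))
```

```text
blue [366 220  35  35 386] (0.6031172275543213, 0.010054770857095718) 0.026405025273561478
yel [372 163  37  41 326] (0.6024097204208374, 0.08268114179372787) 0.025654185563325882
red [378 103  36  41 341] (0.6045064926147461, 0.15513432025909424) 0.025562260299921036
body [240 120  33  32 813] ((0.4425468146800995, 0.13148018717765808), 0.018083298578858376)
conn [247 131  14  14 159] [253.60377358 137.21383648] [0.44128788 0.13190952 0.084     ]
jig ((0.6055682897567749, 0.08110752701759338), (0.24747036397457123, 0.08728937059640884), 88.984619140625)
```

```bash
python3 -c "
from h import *
print(rel([.4398,.1308,.13],[-.038,.999,0]))"
```

```text
[ 0.0629 -0.028   0.0909 -0.0008  0.0003  0.0007]
```

To row units: 0.091 m / 0.5 = 0.182, 0.07 m / 0.5 = 0.14.

Call:
drive_effector(
  segments={"dx": [0.08, 0.126, 0.126, 0.126], "dy": [-0.036, -0.056, -0.056, -0.056], "dz": [0.06, 0.14, 0.182, 0.182], "wx": [0, 0, 0, 0], "wy": [0, 0, 0, 0], "wz": [0, 0, 0, 0], "finger_gap": [0.094, 0.094, 0.094, 0.094]},
)

```text
time_s: 17.2
ee_pos: [0.4393, 0.1307, 0.1292]
orientation: [0.693, 0.721, -0.001, -0.001]
ft_force: [-0.2, -0.7, -0.0]
opening: 0.0939
grasp_force: 0.0
```

Call:
drive_effector(
  segments={"dx": [0, 0, 0, 0, 0], "dy": [0, 0, 0, 0, 0], "dz": [0.1, 0.16, 0.188, 0.188, 0.188], "wx": [0, 0, 0, 0, 0], "wy": [0, 0, 0, 0, 0], "wz": [0, 0, 0, 0, 0], "finger_gap": [0.094, 0.094, 0.094, 0.06, 0.06]},
)

```text
time_s: 17.82
ee_pos: [0.4411, 0.1307, 0.0376]
orientation: [0.692, 0.722, 0.001, 0.001]
ft_force: [0.1, -0.3, 0.2]
opening: 0.0775
grasp_force: 0.0
```

```bash
python3 -c "
from h import *
st()"
```

```text
17.825 [0.4411 0.1307 0.0376] x [-0.041  0.999 -0.   ] z [ 0.002  0.    -1.   ] F [ 0.1 -0.3  0.2] op 0.07754249886767511 g 0.0 j [ 0.21  0.33  1.93 -0.    0.88  0.17]
```

To row units: 0.009 m / 0.5 = 0.018.

Call:
drive_effector(
  segments={"dx": [0, 0, 0, 0, 0], "dy": [0, 0, 0, 0, 0], "dz": [0.018, 0.018, 0.018, 0.018, 0.018], "wx": [0, 0, 0, 0, 0], "wy": [0, 0, 0, 0, 0], "wz": [0, 0, 0, 0, 0], "finger_gap": [0.06, 0.05, 0.038, 0.034, 0.032]},
)

```text
time_s: 18.45
ee_pos: [0.4403, 0.1306, 0.0274]
orientation: [0.692, 0.722, 0.0, 0.0]
ft_force: [-0.3, -0.8, -0.3]
opening: 0.0323
grasp_force: 0.0
```

Call:
drive_effector(
  segments={"dx": [0, 0, 0, 0], "dy": [0, 0, 0, 0], "dz": [0, 0, 0, 0], "wx": [0, 0, 0, 0], "wy": [0, 0, 0, 0], "wz": [0, 0, 0, 0], "finger_gap": [0.02, 0.02, 0.02, 0.02]},
)

```text
time_s: 18.95
ee_pos: [0.4403, 0.1306, 0.0274]
orientation: [0.692, 0.722, 0.0, 0.0]
ft_force: [-1.5, -0.3, 1.4]
opening: 0.0295
grasp_force: 30.0
```

```bash
python3 -c "
from h import *
st()"
```

```text
18.95 [0.4403 0.1306 0.0274] x [-0.042  0.999 -0.   ] z [ 0.001 -0.    -1.   ] F [-1.5 -0.3  1.4] op 0.02951572702745333 g 29.99803215265274 j [ 0.21  0.35  1.93 -0.    0.86  0.17]
```

To row units: -0.19 m / 0.5 = -0.38, -0.16 m / 0.5 = -0.32.

Call:
drive_effector(
  segments={"dx": [0, 0, 0, 0, 0], "dy": [0, 0, 0, 0, 0], "dz": [-0.1, -0.2, -0.32, -0.38, -0.38], "wx": [0, 0, 0, 0, 0], "wy": [0, 0, 0, 0, 0], "wz": [0, 0, 0, 0, 0], "finger_gap": [0.02, 0.02, 0.02, 0.02, 0.02]},
)

```text
time_s: 19.58
ee_pos: [0.4408, 0.1308, 0.2188]
orientation: [0.692, 0.722, 0.001, 0.001]
ft_force: [0.3, 0.4, -2.0]
opening: 0.03
grasp_force: 30.0
```

```bash
python3 -c "
from h import *
st();A=np.radians(96.6);print(rel([.632,-.053,.22],[np.cos(A),np.sin(A),0]))"
```

```text
19.575 [0.4408 0.1308 0.2188] x [-0.042  0.999  0.   ] z [ 0.004  0.    -1.   ] F [ 0.3  0.4 -2. ] op 0.029992820477009484 g 29.99631553888321 j [ 0.21  0.08  1.75 -0.    1.31  0.17]
[-1.916e-01  1.834e-01 -5.000e-04  4.000e-03 -1.000e-04 -7.340e-02]
```

To row units: -0.192 m / 0.5 = -0.384, 0.183 m / 0.5 = 0.366, -0.073 rad / 2.0944 = -0.0349.

Call:
drive_effector(
  segments={"dx": [-0.09, -0.18, -0.27, -0.36, -0.384], "dy": [0.086, 0.172, 0.258, 0.344, 0.366], "dz": [0, 0, 0, 0, 0], "wx": [0, 0, 0, 0, 0], "wy": [0, 0, 0, 0, 0], "wz": [-0.0349, -0.0349, -0.0349, -0.0349, -0.0349], "finger_gap": [0.02, 0.02, 0.02, 0.02, 0.02]},
)

```text
time_s: 20.2
ee_pos: [0.6318, -0.0562, 0.2137]
orientation: [0.666, 0.746, -0.001, -0.001]
ft_force: [-0.1, 0.4, -1.6]
opening: 0.0293
grasp_force: 30.0
```

Call:
drive_effector(
  segments={"dx": [0, 0, 0], "dy": [0, 0, 0], "dz": [0, 0, 0], "wx": [0, 0, 0], "wy": [0, 0, 0], "wz": [0, 0, 0], "finger_gap": [0.02, 0.02, 0.02]},
)

```text
time_s: 20.58
ee_pos: [0.6306, -0.0527, 0.2175]
orientation: [0.665, 0.747, 0.0, 0.0]
ft_force: [-0.4, 0.3, -1.2]
opening: 0.0292
grasp_force: 30.0
```

```bash
python3 - <<'E'
from nest import *
st();s=monitor.get_state();im=imaging.read_camera('wrist')[:,:,::-1].copy();cv2.imwrite('pics/w3.png',im)
c=cam("wrist",s)
print("nest expected px",proj(c,[.6025,.0085,.026]))
h=cv2.cvtColor(im,cv2.COLOR_BGR2HSV);H,S,V=[h[...,i].astype(int) for i in range(3)]
u,v=proj(c,[.6025,.0085,.026]).astype(int)
k,a,ce=comp((H>100)&(H<125)&(S>120)&(V>80),(u-35,v-35,u+35,v+35));print(a,ce)
cn=max(cv2.findContours(k.astype(np.uint8),0,1)[0],key=cv2.contourArea);P=np.array([onz(c,x,y,.026)[:2] for x,y in cv2.convexHull(cn)[:,0]],np.float32)
print(cv2.minEnclosingCircle(P))
r,a,_=comp((S<60)&(V>110),(0,0,560,300));cv2.imwrite('pics/crop3.png',cv2.resize(im[60:300,100:420],(800,600),interpolation=2))
E
```

```text
20.575 [ 0.6306 -0.0527  0.2175] x [-0.115  0.993 -0.   ] z [ 0.001 -0.    -1.   ] F [-0.4  0.3 -1.2] op 0.029220638094087297 g 29.996444284915924 j [-0.14  0.48  1.25 -0.    1.42 -0.26]
nest expected px [262.39701544 134.60115153]
[244 115  40  42 508] [263.11023622 136.04527559]
((0.6038841009140015, 0.007681753486394882), 0.024494929239153862)
```

View pics/crop3.png

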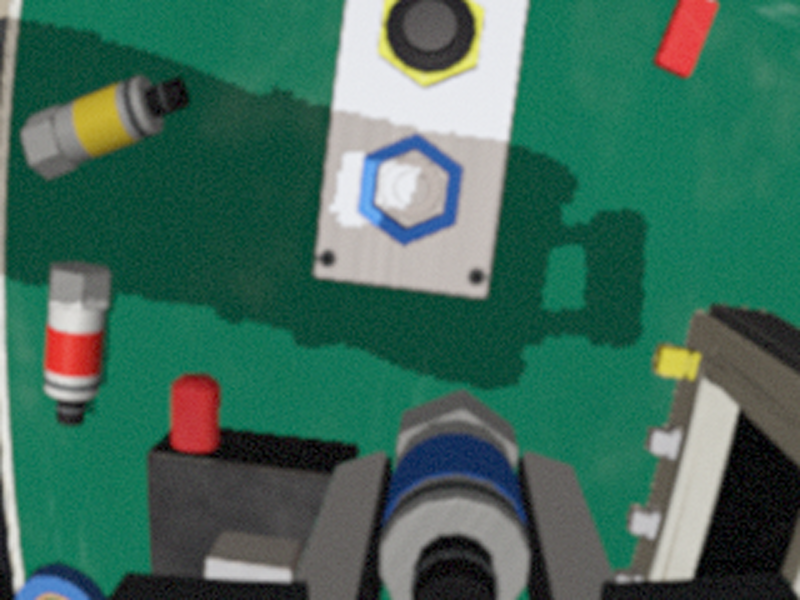

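The crop shows the open blue nest with the seal ring centred near (411,187) in crop pixels, vertices top (416,135) and bottom (404,243). The sensor in the fingers has a hexagon corner toward the camera, matching the nest's orientation. Its body-top ring spans x 380–530, with its top at y≈472.

Run:
```python
from nest import *
s=monitor.get_state();c=cam("wrist",s)
im=cv2.imread('pics/w3.png');h=cv2.cvtColor(im,cv2.COLOR_BGR2HSV);H,S,V=[h[...,i].astype(int) for i in range(3)]
k,a,ce=comp((H>95)&(H<128)&(S>70)&(V>60),(238,108,292,162));print(a)
hu=cv2.convexHull(max(cv2.findContours(k.astype(np.uint8),0,1)[0],key=cv2.contourArea))[:,0]
P=np.array([onz(c,x,y,.026)[:2] for x,y in hu],np.float32);print("circle",cv2.minEnclosingCircle(P));M=cv2.moments(P.reshape(-1,1,2));print("centroid",M['m10']/M['m00'],M['m01']/M['m00'])
V6=np.array([(416,135),(462,165),(457,213),(404,243),(362,215),(368,153)])/2.5+[100,60]
Q=np.array([onz(c,*p,.026)[:2] for p in V6]);print("verts",Q.mean(0),np.linalg.norm(Q-Q.mean(0),axis=1).round(4))
d=Q-Q.mean(0);th=np.degrees(np.arctan2(d[:,1],d[:,0]));print("vertex az mod60 (30=yaw0)",(th%60).round(1))
# held sensor: expected ring outline & hex vertices
Rm=R.from_quat(s["orientation"]).as_matrix();o=np.array(s["ee_pos"])
t=np.linspace(0,2*np.pi,73)[:-1]
E=np.array([proj(c,o+Rm@[.015*np.cos(q),.015*np.sin(q),.0274-.066]) for q in t]);E=(E-[100,60])*2.5;print("ring x",E[:,0].min(),E[:,0].max(),"ytop",E[:,1].min())
for q in(0,30,-30):print("hexv",q,((proj(c,o+Rm@[.01732*np.cos(np.radians(q)),.01732*np.sin(np.radians(q)),.0274-.018])-[100,60])*2.5).round(),((proj(c,o+Rm@[.01732*np.cos(np.radians(q)),.01732*np.sin(np.radians(q)),.0274])-[100,60])*2.5).round())
C=np.array([(365,83),(427,88),(347,268),(406,270)])
```

```text
[243 114  42  44 631]
circle ((0.6041701436042786, 0.007364153861999512), 0.025172162801027298)
centroid 0.6040185572634015 0.007488345410665413
verts [0.60513479 0.00831003] [0.024  0.0251 0.0239 0.0259 0.026  0.0253]
vertex az mod60 (30=yaw0) [31.3 30.3 36.7 28.6 35.3 27.4]
ring x 375.7169323300428 526.7663943223281 ytop 499.44128706126435
hexv 0 [451. 410.] [452. 389.]
hexv 30 [487. 419.] [484. 397.]
hexv -30 [416. 419.] [419. 397.]
```

```bash
python3 -c "
from h import *
A=np.radians(96.6);print(rel([.6026,.0065,.075],[np.cos(A),np.sin(A),0]))"
```

```text
[ 0.0622 -0.0212  0.1426  0.0008  0.0005  0.0006]
```

To row units: 0.142 m / 0.5 = 0.284, 0.13 m / 0.5 = 0.26.

Call:
drive_effector(
  segments={"dx": [0.11, 0.124, 0.124, 0.124, 0.124], "dy": [-0.036, -0.042, -0.042, -0.042, -0.042], "dz": [0, 0.08, 0.18, 0.26, 0.284], "wx": [0, 0, 0, 0, 0], "wy": [0, 0, 0, 0, 0], "wz": [0, 0, 0, 0, 0], "finger_gap": [0.02, 0.02, 0.02, 0.02, 0.02]},
)

```text
time_s: 21.25
ee_pos: [0.6019, 0.006, 0.0736]
orientation: [0.665, 0.747, -0.001, -0.001]
ft_force: [-0.8, -0.3, -1.3]
opening: 0.0294
grasp_force: 30.0
```

Call:
drive_effector(
  segments={"dx": [0, 0, 0], "dy": [0, 0, 0], "dz": [0, 0, 0], "wx": [0, 0, 0], "wy": [0, 0, 0], "wz": [0, 0, 0], "finger_gap": [0.02, 0.02, 0.02]},
)

```text
time_s: 21.62
ee_pos: [0.6037, 0.0055, 0.0768]
orientation: [0.665, 0.746, 0.001, 0.001]
ft_force: [-0.1, -0.3, -2.4]
opening: 0.0296
grasp_force: 30.0
```

```bash
python3 -c "
from h import *
A=np.radians(96.6);st();print(rel([.6026,.0065,.056],[np.cos(A),np.sin(A),0]))"
```

```text
21.625 [0.6037 0.0055 0.0768] x [-0.114  0.993 -0.001] z [ 0.003 -0.001 -1.   ] F [-0.1 -0.3 -2.4] op 0.029611999854737007 g 29.996404945850372 j [-0.05  0.54  1.49 -0.    1.11 -0.17]
[ 0.0011 -0.0011  0.0208  0.0026  0.0008 -0.0005]
```

To row units: 0.02 m / 0.5 = 0.04, -0.001 m / 0.5 = -0.002.

Call:
drive_effector(
  segments={"dx": [0.002, 0.002, 0.002, 0.002], "dy": [-0.002, -0.002, -0.002, -0.002], "dz": [0.02, 0.04, 0.04, 0.04], "wx": [0, 0, 0, 0], "wy": [0, 0, 0, 0], "wz": [0, 0, 0, 0], "finger_gap": [0.02, 0.02, 0.02, 0.02]},
)

```text
time_s: 22.12
ee_pos: [0.602, 0.0064, 0.0554]
orientation: [0.665, 0.746, -0.0, 0.0]
ft_force: [0.1, 0.5, -1.6]
opening: 0.0297
grasp_force: 30.0
```

```bash
python3 -c "
from h import *
A=np.radians(96.6);st();print(rel([.6026,.0065,.05],[np.cos(A),np.sin(A),0]))"
```

```text
22.125 [0.602  0.0064 0.0554] x [-0.114  0.993 -0.   ] z [ 0. -0. -1.] F [ 0.1  0.5 -1.6] op 0.029699586667144867 g 29.9964702129364 j [-0.05  0.57  1.51 -0.    1.07 -0.16]
[ 0.      0.0006  0.0054  0.0002  0.0004 -0.0005]
```

Foot is about 2 mm above the rim; descending gently while watching force and height.

To row units: 0.005 m / 0.5 = 0.01, 0.004 m / 0.5 = 0.008.

Call:
drive_effector(
  segments={"dx": [0, 0, 0, 0], "dy": [0.0008, 0.0008, 0.0008, 0.0008], "dz": [0.004, 0.008, 0.01, 0.01], "wx": [0, 0, 0, 0], "wy": [0, 0, 0, 0], "wz": [0, 0, 0, 0], "finger_gap": [0.02, 0.02, 0.02, 0.02]},
)

```text
time_s: 22.62
ee_pos: [0.6025, 0.0065, 0.0504]
orientation: [0.665, 0.746, 0.0, 0.0]
ft_force: [0.8, -0.1, -1.9]
opening: 0.0295
grasp_force: 30.0
```

To row units: 0.007 m / 0.5 = 0.014, 0.005 m / 0.5 = 0.01.

Call:
drive_effector(
  segments={"dx": [0, 0, 0, 0], "dy": [0, 0, 0, 0], "dz": [0.006, 0.01, 0.014, 0.014], "wx": [0, 0, 0, 0], "wy": [0, 0, 0, 0], "wz": [0, 0, 0, 0], "finger_gap": [0.02, 0.02, 0.02, 0.02]},
)

```text
time_s: 23.12
ee_pos: [0.6025, 0.0065, 0.0433]
orientation: [0.665, 0.746, 0.0, 0.0]
ft_force: [2.1, -0.4, -2.3]
opening: 0.0296
grasp_force: 30.0
```

Call:
drive_effector(
  segments={"dx": [0, 0, 0], "dy": [0, 0, 0], "dz": [0.003, 0.005, 0.005], "wx": [0, 0, 0], "wy": [0, 0, 0], "wz": [0, 0, 0], "finger_gap": [0.02, 0.02, 0.02]},
)

```text
time_s: 23.5
ee_pos: [0.6025, 0.0065, 0.0409]
orientation: [0.665, 0.746, 0.0, 0.0]
ft_force: [2.4, 0.0, -2.9]
opening: 0.0294
grasp_force: 30.0
```

To row units: 0.0008 m / 0.5 = 0.0016.

Call:
drive_effector(
  segments={"dx": [0, 0], "dy": [0, 0], "dz": [0.0016, 0.0016], "wx": [0, 0], "wy": [0, 0], "wz": [0, 0], "finger_gap": [0.02, 0.02]},
)

```text
time_s: 23.75
ee_pos: [0.6025, 0.0065, 0.0404]
orientation: [0.665, 0.746, 0.0, 0.0]
ft_force: [-0.1, 0.1, 2.8]
opening: 0.0294
grasp_force: 30.0
```

Call:
drive_effector(
  segments={"dx": [0, 0], "dy": [0, 0], "dz": [0.0012, 0.0012], "wx": [0, 0], "wy": [0, 0], "wz": [0, 0], "finger_gap": [0.02, 0.02]},
)

```text
time_s: 24.0
ee_pos: [0.6026, 0.0064, 0.0404]
orientation: [0.665, 0.746, 0.0, 0.001]
ft_force: [-3.2, 0.3, 9.4]
opening: 0.0297
grasp_force: 30.0
```

Contact came at exactly the seated height of 0.0404. I'll release and rise.

To row units: -0.0008 m / 0.5 = -0.0016.

Call:
drive_effector(
  segments={"dx": [0, 0, 0, 0, 0], "dy": [0, 0, 0, 0, 0], "dz": [-0.0016, -0.0016, -0.0016, -0.0016, -0.0016], "wx": [0, 0, 0, 0, 0], "wy": [0, 0, 0, 0, 0], "wz": [0, 0, 0, 0, 0], "finger_gap": [0.032, 0.05, 0.06, 0.06, 0.06]},
)

```text
time_s: 24.62
ee_pos: [0.6024, 0.0065, 0.0403]
orientation: [0.665, 0.746, -0.0, 0.0]
ft_force: [1.1, -0.7, -0.2]
opening: 0.0599
grasp_force: 0.0
```

Call:
drive_effector(
  segments={"dx": [0, 0, 0, 0, 0], "dy": [0, 0, 0, 0, 0], "dz": [-0.06, -0.16, -0.26, -0.32, -0.32], "wx": [0, 0, 0, 0, 0], "wy": [0, 0, 0, 0, 0], "wz": [0, 0, 0, 0, 0], "finger_gap": [0.06, 0.06, 0.06, 0.06, 0.06]},
)

```text
time_s: 25.25
ee_pos: [0.6031, 0.0065, 0.2026]
orientation: [0.665, 0.746, 0.001, 0.002]
ft_force: [0.3, -0.7, -0.2]
opening: 0.0598
grasp_force: 0.0
```

```bash
python3 -c "
from h import *
st()
print(rel([.60,-.08,.2]))
c=cam('side')
a=imaging.read_camera('side')[:,:,::-1][170:270,230:340];b=imaging.read_camera('wrist')[:,:,::-1][60:300,140:420]
cv2.imwrite('pics/z4.png',np.hstack([cv2.resize(a,(400,364),interpolation=2),cv2.resize(b,(400,364),interpolation=2)]))"
```

```text
25.25 [0.6031 0.0065 0.2026] x [-0.115  0.993 -0.001] z [ 0.005 -0.001 -1.   ] F [ 0.3 -0.7 -0.2] op 0.059768597872470394 g 0.0 j [-0.05  0.42  1.37 -0.    1.35 -0.16]
[-0.0856 -0.013   0.0026  0.      0.      0.    ]
```

View pics/z4.png

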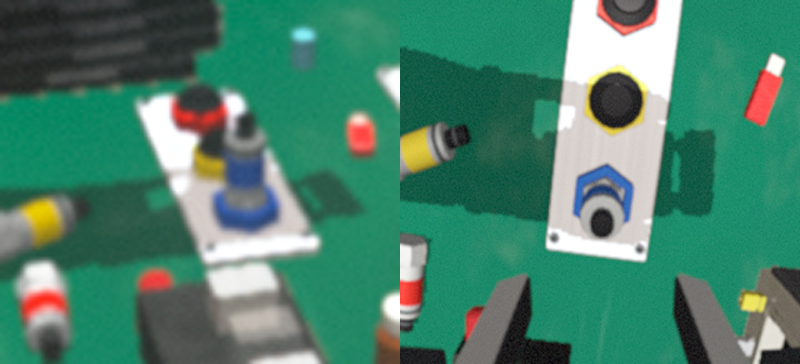

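The crops show the blue sensor upright in the blue nest, with the other parts undisturbed and the gripper clear. Handing in.

Call:
drive_effector(
  segments={"dx": [0, 0], "dy": [0, 0], "dz": [0, 0], "wx": [0, 0], "wy": [0, 0], "wz": [0, 0], "finger_gap": [0.06, 0.06]},
)

```text
time_s: 25.6
ee_pos: [0.6021, 0.0066, 0.1993]
orientation: [0.665, 0.746, -0.0, -0.0]
ft_force: [0.4, 0.8, -0.1]
opening: 0.0599
grasp_force: 0.0
```

```bash
python3 -c "
from workcell import arm, imaging, monitor
print(arm.hand_in())"
```

```text
the job is handed in; nothing more can be done
None
```

The blue-banded sensor was stood upright on the bench and released, then regrasped from above and seated upright and home on the seal ring in the open blue nest. It was handed in at about 26 s with the gripper clear; the hand-in returned no verdict.

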